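Stamp a sieve bracket in its die and lift it out

TASK

Take the marking punch out of its holder and press its nose squarely on the ringed spot of the bracket in the die, with an even push of about 15 N for one second and never more than 25 N; then lift it straight off without sliding and stand it back in its holder. After that lift the bracket out of the die and set it down flat in the shallow tray. Drop neither of them, and leave the other things on the table where they are.

Things in the scene. Friction and masses are not known exactly. Their poses are not given: they have to be found in the camera images.
- punch: Steel marking punch standing upright in its holder, z up along its axis. Origin on the axis at the lower end of its shank (24 mm diameter, 25 mm long). Above the shank: collar 50 mm diameter, 8 mm thick, whose underside rests on the holder's top; then the handle. Mass 0.41 kg, 30 percent more or less. From the origin down sticks the nose, see punch_foot.
- punch_foot (a point): The punch's origin again, where the nose comes out of the shank: flat-faced round nose, 16 mm diameter, on the axis. It is set by hand and reaches between 12 and 40 mm below this point, differently at each start and hidden in the holder, so where it meets the work must be felt. It is locked tight and does not give in use.
- punch_handle (a point): Middle of the punch's square handle, 28 x 28 mm with sides along the punch's x and y, 70 mm tall: from 33 to 103 mm above the punch's origin; this point is 68 mm above it.
- holder: Grey square block 90 x 90 mm, 70 mm tall, fixed, with a through hole 37 mm in diameter in the middle; the punch stands in it, hung by its collar. Origin at the centre of the underside, on the table, z up.
- holder_hole0 (a point): Centre of the holder's hole at its mouth, on the block's top face, 70 mm above the table. With the punch home its origin lies 25 mm below this point.
- die: Dark steel die block 180 (x) x 130 (y) mm, 56 mm tall, fixed, with an open pocket 106 x 66 mm holding the bracket; origin at the centre of its underside, z up.
- bed_rest (a point): Centre of the pocket's floor at rest, 46 mm above the table. The floor is a sprung bed that carries the bracket straight down under load: it starts to sink at about 2 N of push and sinks 1 mm for each further 2.8 N, 12 mm at most (15 N: 4.5 mm), and rises again when let go.
- bracket: Aluminium L bracket, 0.18 kg, in the die's pocket (3 mm play all round), axes as the die's. Flat leg 100 (x) x 60 (y) x 8 mm; upright leg at its -x end, 8 mm thick, 60 mm wide, top 50 mm above the underside, mid-plane at x = -46 mm; pinch it there across its thickness. Origin at the centre of the flat leg's underside, z up; the die's rim is 10 mm above it.
- spot (a point): The spot to be marked: centre of the thin scribed ring, 26 mm across, on the bracket's flat leg, at x = 18 mm, y = 0 on its upper face, 8 mm above the bracket's underside.
- tray: Shallow white open tray 190 (x) x 150 (y) mm, 30 mm high, walls and floor 4 mm thick, fixed; origin at the centre of its underside, z up. The marked bracket goes into it, flat leg down.
- tin: Bystander: plain steel can, 66 mm diameter, 100 mm tall, standing; origin at its underside.
- jar: Bystander: closed glass jar, 60 mm diameter, 90 mm tall, standing; origin at its underside.
- screwdriver: Bystander: screwdriver lying near the robot, x towards its tip.
- brush: Bystander: hand brush lying at the right, x towards its bristles.
- wrench: Bystander: wrench lying on the table, x towards its jaw.
- sieve: Bystander: wooden sieve frame 160 x 120 mm, 20 mm high, lying flat; origin at the centre of its underside.
Mind the look-alikes: they are no part of the job. Of the things shaped like the punch, the steel one is meant.

How it is judged (in metres and radians):
On the way, in this order (a step that is already met when the one before it is completed fails the run):
1. the held punch presses the ringed spot squarely (within 0.08 rad, within 6 mm of its centre) with 11 to 20 N for 0.6 s (contact force between punch and bracket between 11 and 20 N and angle between the z axis of punch and the z axis of bracket, either way round below 0.08 rad and horizontal distance between punch and spot below 0.006 m and contact force between the fingers and punch above 2 N), for 0.6 s.
2. the punch stands in its holder again, let go, the bracket still in the die (horizontal distance between punch and holder_hole0 below 0.009 m and z of punch in the frame of holder_hole0 between -0.03 and -0.02 m and angle between punch's own z axis and vertical below 0.08 rad and contact force between the fingers and punch below 0.1 N and horizontal distance between bracket and die below 0.01 m), for 0.2 s.
At the end, for the whole second after the job is handed in: The punch stands upright in its holder (within 9 mm of the hole's axis, collar on the block's top within 5 mm, tilted less than 0.08 rad) and the bracket lies flat on the floor of the tray (flat leg down, tilted less than 0.08 rad, underside within 5 mm of the floor), both at rest and released (horizontal distance between punch and holder_hole0 below 0.009 m and z of punch in the frame of holder_hole0 between -0.03 and -0.02 m and angle between each of punch, bracket's own z axis and vertical below 0.08 rad and z of bracket in the frame of tray between 0 and 0.009 m and x of bracket in the frame of tray between -0.09 and 0.09 m and y of bracket in the frame of tray between -0.07 and 0.07 m and linear speed of each of bracket, punch below 0.02 m/s); the robot touches nothing.
It fails at once if the punch presses the bracket with more than 26 N (contact force between punch and bracket above 26 N).
It fails at once if the punch touches the bracket with its axis more than 9 mm from the spot (it slid or was set down wrongly) (contact force between punch and bracket above 0.5 N and horizontal distance between punch and spot above 0.009 m).
It fails at once if the punch presses the bracket with its axis tilted more than 0.14 rad (contact force between punch and bracket above 3 N and angle between the z axis of punch and the z axis of bracket, either way round above 0.14 rad).
It fails at once if the punch or the bracket is dropped (moves faster than 0.6 m/s with no finger on it) ((linear speed of punch above 0.6 m/s and contact force between the fingers and punch below 0.1 N) or (linear speed of bracket above 0.6 m/s and contact force between the fingers and bracket below 0.1 N)).
It fails at once if a bystander is moved by more than 30 mm (distance of any of tin, jar, screwdriver, brush, wrench, sieve from where it was at the start of the episode above 0.03 m).
It also fails if it takes over 70 s, if anything falls off the work surface, if the arm or the gripper's body presses on something with over 40 N, if the wrist force passes 120 N, or if a joint passes its speed limit or range.

ROBOT

A 6-joint arm with a two-finger parallel gripper is mounted at the origin on the work surface. World frame = base frame: x ahead of the robot, y to its left, z up, the work surface at z = 0. Lengths are in mm, angles in rad, forces in N, time in s.
With the tool pointing down it reaches from about 250 to 775 mm from the base axis. Payload 4 kg.
Tool frame: the origin (TCP) lies at the very end of the fingers, on their centre line; the grasp point (between the pads) lies ctrl.grip_point_offset behind it (ctrl.grip_point_offset is the distance from the TCP to the grasp point, in mm); x points along the fingers, z is the direction in which the jaws open and shut, and the axes are right-handed (so a half turn about x gives the same grasp; the last joint's range is limited). The gripper opens to 94 mm and grips with 3 to 60 N. Pads are 16 mm wide; open, the fingers measure 119 mm over their backs; the gripper's body (75 mm by 177 mm) begins 78 mm behind the grasp point.
Start: joints at [1.14, 0.087, 1.371, -0, 1.684, -0.103], TCP at [177.089, 520.73, 205.506] pointing down, gripper open.
Joint ranges: [-3.1, 3.1], [-0.76, 2.03], [0.27, 2.55], [-1.08, 4.22], [0.17, 2.65], [-2.57, 2.57]. Speed limits (rad/s): [2.79, 2.79, 3.14, 3.14, 3.14, 3.14].

INTERFACE

Orientations are given as a unit quaternion [w, x, y, z].
In Python, from workcell import ctrl, vision gives the robot as it stands.
- The arm moves only by the shell command python3 -m pendant 'ROWS' [FORCE]. ROWS is JSON, a list of rows, each a list of 7 numbers: the turn, a rotation vector about the tool's x, y, z scaled (see below), then the shift along the tool's x, y, z scaled (see below), then the finger opening in mm, from 0 to 94. A call has 1 to 20 rows; each row is the pose to reach, as a shift and turn from the pose commanded when the call began, along the tool's axes at that moment, turning the shorter way round; what a row does not reach only later rows make up. The controller multiplies each number of a shift by 50 cm and each number of a turn by 2 pi rad. A row lasts 1/10 s, in which the tool goes at most 50 mm and 8.59 degrees, less where a joint would pass 70% of its speed; a pose out of reach is approached as far as the arm can. A call with a number of a shift or a turn outside -1 to 1 is refused whole. A call with a gripper value outside its range is refused whole. The fingers move at their own pace and stop on an object; FORCE is the grip in N (left out, the last holds). Time passes only in rows, so rows that repeat a pose let the fingers close. It gives the time, the measured TCP pose, the force and the opening at its end, in the units of the state.
- ctrl.get_state(): the state, without advancing time (a new reading comes with each control period).
- vision.capture(name): name is "side" or "top" or "wrist"; returns (picture, depth): 384x512x3 uint8, red, green, blue; 384x512 float32, mm along the optical axis (not along the pixel's ray), 0 where there is no reading.
- vision.get_calibration(name): a dict with "camera_matrix" (3x3 intrinsics, pixels), "dist" ([k1, k2, p1, p2, k3] as OpenCV has them; the pictures are not rectified), "origin" and "attitude" of the camera in the world; the wrist camera has in their place "T_tool_cam" (4x4, takes a point from camera to tool coordinates, whose origin is the TCP and whose axes are the tool frame's). Camera axes: x right, y down, z forward; pixel columns grow to the right and rows downward; lengths in mm; the calibration is good to about 2 mm. A picture is of the moment at which its call begins: read the wrist's pose just before it. get_calibration takes no time and is no camera call.
- ctrl.finish_job(): hands the job in, once; it reports no verdict.
Trained networks look in the newest picture that a camera, given by its name, has taken for a name from the list of things; names that differ only in an ending like _2 or _b are one class to them, and where a whole thing is asked for, a point or a joint stands for the part that bears it (a point fixed in the world has none). Each returns a list of dicts, best first, with "conf" (0 to 1); they miss things now and then, are a little off and sometimes report something else, mostly with a low value. They report only what shows in the picture. A call takes as long as a camera call. They do not tell look-alikes from the thing itself.
- vision.find_in(camera, name): "rect" ([left, top, right, bottom] as shares, 0 to 1, of the picture: columns of its width, rows of its height, round what is visible of it).
- vision.outline_of(camera, name): "region" (384x512 bool, what is visible of it) and "rect" ([left, top, right, bottom] as shares, 0 to 1, of the picture: columns of its width, rows of its height, round what is visible of it).
- vision.place_of(camera, name): "point" ([column, row] as shares, 0 to 1, of the picture: columns of its width, rows of its height: a listed point, or the origin of a listed thing).
The state is a dict: "t": time; "joints": joint angles; "joint_velocities": joint speeds; "effort": joint torques, N m; "eef_pos": TCP position; "orientation": TCP orientation; "contact_force": force on the tool from outside, world axes, zero at the start; "torque": the same for the moment, N m; "grip_width": finger opening in mm.
Only numpy, scipy, OpenCV 4.12 (cv2) and the standard library are available. Lean on these libraries where they do the work, as an engineer would, in place of code of your own. Each camera call takes 0.05 s, during which the arm holds its last target.

## Working session

There is one attempt and no reset: what is moved stays moved. The work goes in short steps, Python scripts to look and compute and a shell command to move; the robot and the scene stay as the last step left them, time stands still between calls to the robot, and variables do not carry over. Pictures are saved under pics/ and viewed, and the job is handed in when it is done.

```bash
ls -la; mkdir -p pics; cat > h.py <<'E'
import numpy as np, cv2
from workcell import ctrl, vision
from scipy.spatial.transform import Rotation as R
def q2R(q): return R.from_quat([q[1],q[2],q[3],q[0]]).as_matrix()
E
python3 - <<'E'
from h import *
s=ctrl.get_state(); print(s, ctrl.grip_point_offset)
for n in ("side","top","wrist"):
    print(n, vision.get_calibration(n))
for n in ("side","top"):
    p,d=vision.capture(n); cv2.imwrite(f"pics/{n}0.png",p[:,:,::-1]); np.save(f"{n}0.npy",d)
    for k in ("punch","holder","holder_hole0","die","spot","bracket","tray","punch_handle"):
        try:
            r=vision.place_of(n,k); print(n,k,[(np.round(np.array(a["point"])*[512,384],1),round(a["conf"],2)) for a in r[:4]])
        except Exception as e: print(k,e)
E
```

```text
total 12
drwxr-xr-x  3 agent agent 4096 Dec  7 05:33 .
drwxr-xr-x 23 root  root  4096 Dec  7 05:33 ..
drwxr-xr-x  2 agent agent 4096 Dec  7 05:33 pics
{'t': 0.0, 'joints': array([ 1.13990472e+00,  8.79388897e-02,  1.37225570e+00, -1.14620705e-05,
        1.68358850e+00, -1.03132817e-01]), 'joint_velocities': array([-7.85384435e-05, -7.21477989e-04,  2.52897174e-04, -6.00370921e-04,
        3.91334049e-04, -1.73075812e-03]), 'effort': array([ 2.32407714e-03, -3.40183747e+01, -3.02429223e+01,  7.17944093e-02,
        3.29979323e-02, -1.84016540e-04]), 'eef_pos': array([176.85108677, 520.20980329, 204.3122538 ]), 'orientation': array([ 0.57420355, -0.41211408,  0.57554493,  0.41133965]), 'contact_force': array([-1.11497105,  1.23915393, -0.26543345]), 'torque': array([ 0.05497576,  0.00317942, -0.06293536]), 'grip_width': 94.17296472712053} 18.8
side {'camera_matrix': array([[418.79639692,   0.        , 257.7193443 ],
       [  0.        , 418.79639692, 193.46160955],
       [  0.        ,   0.        ,   1.        ]]), 'dist': array([0.00105796, 0.        , 0.        , 0.        , 0.  
[... 1659 characters left out ...]
 ]), 0.82), (array([218.7, 167.1]), 0.71), (array([165.3, 189.8]), 0.62)]
top punch [(array([140.9, 217. ]), 0.61), (array([246.9, 230.7]), 0.55), (array([175.3, 174.3]), 0.54), (array([173.1, 214.2]), 0.53)]
top holder [(array([177.2, 208.7]), 0.6), (array([260.3, 167.4]), 0.43), (array([173.9, 213.2]), 0.42)]
top holder_hole0 [(array([170.2, 209.9]), 0.73), (array([260.6, 172.2]), 0.23)]
top die [(array([260.6, 169.7]), 0.57)]
top spot [(array([261. , 162.9]), 0.55)]
top bracket [(array([262.2, 170.2]), 0.89)]
top tray [(array([338.5, 207.6]), 0.67)]
top punch_handle [(array([134.3, 218.6]), 0.71), (array([173.2, 178.7]), 0.69), (array([173.6, 245. ]), 0.58), (array([166.9, 213.3]), 0.57)]
```

```bash
python3 - <<'E'
import cv2
a=cv2.imread("pics/top0.png"); cv2.imwrite("pics/top0c.png",cv2.resize(a[90:290,90:410],None,fx=2.5,fy=2.5,interpolation=cv2.INTER_CUBIC))
a=cv2.imread("pics/side0.png"); cv2.imwrite("pics/side0c.png",cv2.resize(a[120:320,110:430],None,fx=2.5,fy=2.5,interpolation=cv2.INTER_CUBIC))
E
```

```text
(no output)
```

View pics/top0c.png

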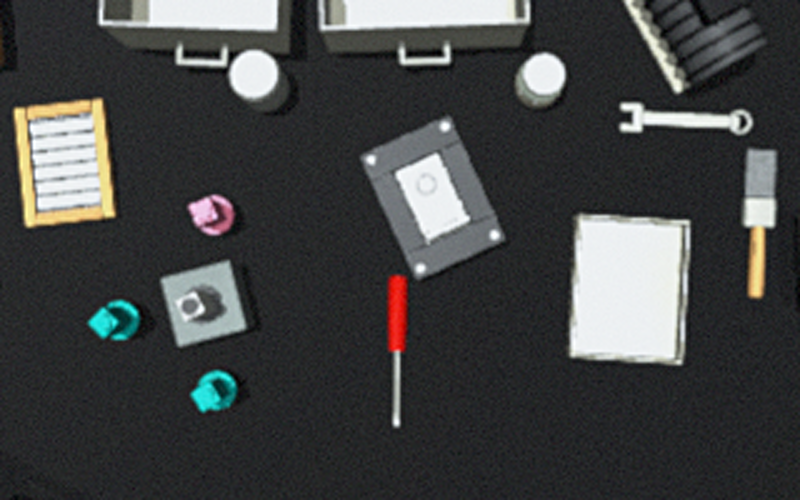

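View pics/side0c.png

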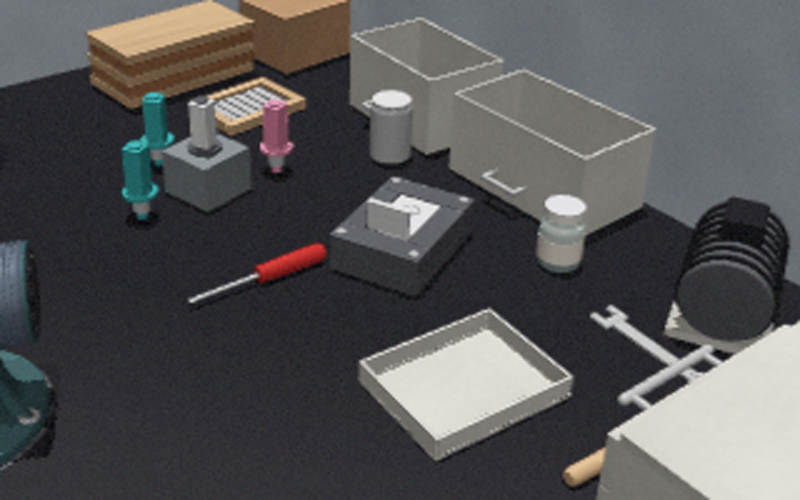

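The steel punch is in the grey holder, at about (167,212) in the top picture, with teal and pink look-alikes around it. The bracket's upright leg is at the robot-side end of the die, about (269,183), and the ring is at about (261,163). The tray is at about (342,205).

```bash
cat >> h.py <<'E'
def cam(n,st=None):
    c=vision.get_calibration(n); K=c["camera_matrix"]; D=c["dist"]
    if n=="wrist":
        T=c["T_tool_cam"]; Rt=q2R(st["orientation"]); return K,D,Rt@T[:3,:3],np.array(st["eef_pos"])+Rt@T[:3,3]
    return K,D,q2R(c["attitude"]),np.array(c["origin"])
def ray_z(C,px,z):
    K,D,Rc,o=C
    u=cv2.undistortPoints(np.array(px,float).reshape(-1,1,2),K,D).reshape(-1,2)
    d=np.c_[u,np.ones(len(u))]@Rc.T
    return o+d*((z-o[2])/d[:,2])[:,None]
def cloud(C,dep):
    K,D,Rc,o=C
    v,u=np.mgrid[:dep.shape[0],:dep.shape[1]]
    n=cv2.undistortPoints(np.stack([u,v],-1).reshape(-1,1,2).astype(float),K,D).reshape(-1,2)
    P=(np.c_[n,np.ones(len(n))]*dep.reshape(-1,1))@Rc.T+o
    P[dep.reshape(-1)==0]=np.nan
    return P.reshape(*dep.shape,3)
def proj(C,P):
    K,D,Rc,o=C
    P=np.atleast_2d(P).astype(float)
    return cv2.projectPoints((P-o)@Rc,np.zeros(3),np.zeros(3),K,D)[0].reshape(-1,2)
E
python3 - <<'E'
from h import *
C=cam("top"); S=cam("side"); d=np.load("top0.npy"); P=cloud(C,d)
im=cv2.imread("pics/top0.png")
def rep(name,m):
    q=P[m]; xy=q[:,:2].astype(np.float32); r=cv2.minAreaRect(xy); print(name,len(q),np.round(np.nanmedian(q[:,2]),1),[np.round(x,1) for x in r])
z=P[:,:,2]
def box(u0,u1,v0,v1): 
    b=np.zeros(z.shape,bool); b[v0:v1,u0:u1]=1; return b
rep("holder top",box(150,195,190,235)&(z>60)&(z<78))
rep("handle",box(150,195,190,235)&(z>135)&(z<165))
rep("die top",box(230,295,130,205)&(z>50)&(z<66))
rep("upright",box(230,295,130,205)&(z>80)&(z<110))
rep("flatleg",box(245,280,150,190)&(z>40)&(z<70))
rep("tray rim",box(310,375,165,245)&(z>22)&(z<40))
rep("table",box(200,230,220,280)&(z>-20))
print(ray_z(C,[[261,163]],54), ray_z(C,[[167,212]],148),ray_z(S,[[192,167]],113))
for nm,c,n in(("top",C,"top"),("side",S,"side")):
    for k in("jar","tin"):
        r=vision.place_of(n,k); print(nm,k,[(ray_z(c,np.array(a["point"])*[512,384],0).round(),a["conf"]) for a in r[:2]])
    r=vision.place_of(n,"spot");print(ray_z(c,np.array(r[0]["point"])*[512,384],54))
    r=vision.place_of(n,"holder_hole0");print(ray_z(c,np.array(r[0]["point"])*[512,384],70))
    r=vision.place_of(n,"tray");print(ray_z(c,np.array(r[0]["point"])*[512,384],0))
E
```

```text
holder top 626 70.2 [array([472.1, 264.5]), array([89.7, 91.4]), np.float64(14.5)]
handle 94 148.9 [array([470.6, 265.1]), array([28.2, 28.6]), np.float64(28.0)]
die top 1988 55.8 [array([608.3, -32.4]), array([179.7, 129.8]), np.float64(24.3)]
upright 49 95.0 [array([567. , -49.8]), array([ 7.9, 58.4]), np.float64(24.0)]
flatleg 1272 55.0 [array([604.8, -29.2]), array([111.8, 130. ]), np.float64(89.6)]
tray rim 296 29.8 [array([ 486.7, -295.6]), array([151.4, 189.9]), np.float64(86.1)]
table 1797 0.3 [array([337.3, 132.9]), array([ 99.7, 200.5]), np.float64(89.9)]
[[625.4333081  -26.05432508  54.        ]] [[469.5959724  261.56847113 148.        ]] [[482.19417173 276.65055963 113.        ]]
top jar [(array([[ 767., -177.,    0.]]), 0.74)]
top tin [(array([[757., 195.,   0.]]), 0.56)]
[[625.78570966 -26.11452741  54.        ]]
[[474.08611858 268.28975125  70.        ]]
[[ 476.33671763 -289.97172264    0.        ]]
side jar [(array([[ 753., -175.,    0.]]), 0.97)]
side tin [(array([[610., -28.,   0.]]), 0.74), (array([[755., 176.,   0.]]), 0.72)]
[[634.83248106  -9.87016357  54.        ]]
[[466.2982441  287.20569095  70.        ]]
[[ 4.90711609e+02 -2.79322968e+02 -1.13686838e-13]]
```

```bash
cat >> h.py <<'E'
def Rdown(yaw): # tool x down, jaw z axis at yaw (rad)
    x=np.array([0,0,-1.]); z=np.array([np.cos(yaw),np.sin(yaw),0]); y=np.cross(z,x); return np.c_[x,y,z]
def move(st,pos,Rt,ref=None):
    R0=q2R(st["orientation"]) if ref is None else ref[1]; p0=np.array(st["eef_pos"]) if ref is None else ref[0]
    sh=R0.T@(np.array(pos)-p0)/500; rv=R.from_matrix(R0.T@Rt).as_rotvec()/(2*np.pi)
    print("turn",rv.round(5),"shift",sh.round(5),"rows>=",max(np.linalg.norm(sh)*10,np.linalg.norm(rv)*360/8.59).round(1))
def show(st):
    R0=q2R(st["orientation"]); print("t",round(st["t"],2),"tcp",st["eef_pos"].round(1),"jawyaw",np.degrees(np.arctan2(R0[1,2],R0[0,2])).round(2),"tilt x-axis",R0[:2,0].round(4),"z-axis vert",R0[2,2].round(4),"F",st["contact_force"].round(2),"w",round(st["grip_width"],1))
E
python3 - <<'E'
from h import *
st=ctrl.get_state(); show(st); 
C=cam("top"); d=np.load("top0.npy"); P=cloud(C,d); z=P[:,:,2]
for n,(u,v) in dict(pink=(174,176),teal1=(133,218),teal2=(174,247),).items():
    q=P[v-12:v+12,u-12:u+12].reshape(-1,3); print(n,np.nanmax(q[:,2]).round(),q[np.nanargmax(q[:,2])].round())
for y in (28,118,-62,-152):
    print(y); move(st,[471,265,205],Rdown(np.radians(y)))
E
```

```text
t 1.4 tcp [177.1 520.7 205.5] jawyaw 71.22 tilt x-axis [0.     0.0001] z-axis vert 0.0001 F [-0.13 -0.1  -0.17] w 94.1
pink 123.0 [587. 252. 123.]
teal1 123.0 [454. 378. 123.]
teal2 122.0 [348. 255. 122.]
28
turn [ 1.2005e-01  1.0000e-05 -0.0000e+00] shift [ 0.00098 -0.72122 -0.29498] rows>= 7.8
118
turn [-1.2995e-01  1.0000e-05  1.0000e-05] shift [ 0.00098 -0.72122 -0.29498] rows>= 7.8
-62
turn [ 3.7005e-01  1.0000e-05 -1.0000e-05] shift [ 0.00098 -0.72122 -0.29498] rows>= 15.5
-152
turn [-3.7995e-01  0.0000e+00  1.0000e-05] shift [ 0.00098 -0.72122 -0.29498] rows>= 15.9
```

```bash
python3 -m pendant '[[0.12,0,0,-0.06,-0.7212,-0.295,94],[0.12,0,0,-0.06,-0.7212,-0.295,94],[0.12,0,0,-0.06,-0.7212,-0.295,94],[0.12,0,0,-0.06,-0.7212,-0.295,94],[0.12,0,0,-0.06,-0.7212,-0.295,94],[0.12,0,0,-0.06,-0.7212,-0.295,94],[0.12,0,0,-0.06,-0.7212,-0.295,94],[0.12,0,0,-0.06,-0.7212,-0.295,94],[0.12,0,0,-0.06,-0.7212,-0.295,94],[0.12,0,0,-0.06,-0.7212,-0.295,94],[0.12,0,0,-0.06,-0.7212,-0.295,94],[0.12,0,0,-0.06,-0.7212,-0.295,94]]'
python3 - <<'E'
from h import *
st=ctrl.get_state(); show(st)
p,d=vision.capture("wrist"); cv2.imwrite("pics/w1.png",cv2.resize(p[:,:,::-1],None,fx=1.5,fy=1.5)); np.save("w1.npy",d)
C=cam("wrist",st); P=cloud(C,d); z=P[:,:,2]
near=np.hypot(P[...,0]-471,P[...,1]-265)
for nm,lo,hi,rr in (("handle",142,154,25),("holder",64,76,70),("collar",75,84,35)):
    q=P[(z>lo)&(z<hi)&(near<rr)]
    if len(q)>5: print(nm,len(q),np.median(q[:,2]).round(1),cv2.minAreaRect(q[:,:2].astype(np.float32)))
E
```

```text
t: 2.6
eef_pos: [470.0, 266.1, 235.6]
orientation: [0.686, -0.172, 0.686, 0.172]
contact_force: [0.6, -0.4, 0.8]
grip_width: 93.9
t 2.6 tcp [470.  266.1 235.6] jawyaw 28.14 tilt x-axis [-0.0001  0.0004] z-axis vert 0.0001 F [ 0.56 -0.39  0.79] w 93.9
handle 754 148.9 ((470.515869140625, 264.8959045410156), (27.153953552246094, 28.536087036132812), 27.843931198120117)
holder 3412 70.1 ((471.35540771484375, 264.12451171875), (90.18688201904297, 90.51058959960938), 14.288719177246094)
collar 486 78.1 ((468.0898742675781, 268.375), (47.8050537109375, 40.48047637939453), 27.587968826293945)
```

View pics/w1.png

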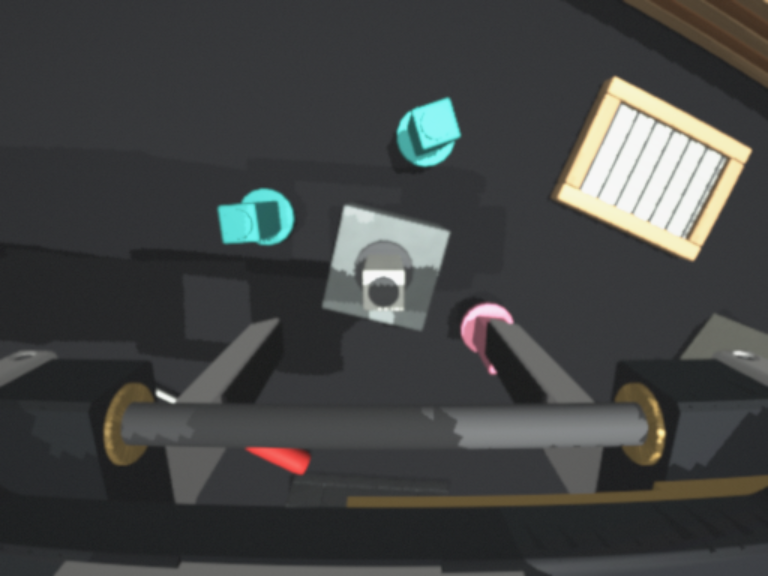

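The punch stands between the open fingers, at (383,285) in the picture. Its handle is square to the jaws, and the sizes check: 27–28 mm handle, top at 149 mm. I'll go down and grip it.

```bash
python3 -m pendant '[[0,0,0,0.09,-0.0026,0,94],[0,0,0,0.18,-0.0026,0,94],[0,0,0,0.24,-0.0026,0,94],[0,0,0,0.265,-0.0026,0,94],[0,0,0,0.2832,-0.0026,0,94],[0,0,0,0.2832,-0.0026,0,94],[0,0,0,0.2832,-0.0026,0,60],[0,0,0,0.2832,-0.0026,0,35],[0,0,0,0.2832,-0.0026,0,25],[0,0,0,0.2832,-0.0026,0,15],[0,0,0,0.2832,-0.0026,0,15],[0,0,0,0.2832,-0.0026,0,15],[0,0,0,0.2832,-0.0026,0,15]]' 50
python3 -c "
from h import *
show(ctrl.get_state())"
```

```text
t: 3.95
eef_pos: [471.6, 263.8, 93.9]
orientation: [0.686, -0.171, 0.686, 0.171]
contact_force: [-0.2, -0.4, -0.1]
grip_width: 41.5
t 3.95 tcp [471.6 263.8  93.9] jawyaw 28.01 tilt x-axis [-0.      0.0001] z-axis vert 0.0 F [-0.18 -0.4  -0.14] w 41.5
```

Still closing; give it more time, then lift straight.

```bash
python3 -m pendant '[[0,0,0,0,0,0,15],[0,0,0,0,0,0,15],[0,0,0,0,0,0,15],[0,0,0,0,0,0,15],[0,0,0,0,0,0,15],[0,0,0,0,0,0,15]]' 50
python3 -c "
from h import *
show(ctrl.get_state())"
```

```text
t: 4.55
eef_pos: [471.3, 263.7, 93.8]
orientation: [0.686, -0.171, 0.686, 0.171]
contact_force: [-1.2, -0.6, 0.3]
grip_width: 27.8
t 4.55 tcp [471.3 263.7  93.8] jawyaw 28.02 tilt x-axis [-0.0006 -0.0002] z-axis vert -0.0006 F [-1.21 -0.62  0.28] w 27.8
```

```bash
python3 -m pendant '[[0,0,0,-0.02,0,0,15],[0,0,0,-0.06,0,0,15],[0,0,0,-0.11,0,0,15],[0,0,0,-0.17,0,0,15],[0,0,0,-0.21,0,0,15],[0,0,0,-0.24,0,0,15],[0,0,0,-0.24,0,0,15],[0,0,0,-0.24,0,0,15]]' 50
python3 - <<'E'
from h import *
st=ctrl.get_state(); show(st)
p,d=vision.capture("side"); np.save("s2.npy",d); cv2.imwrite("pics/s2.png",cv2.resize(p[90:240,130:330,::-1],None,fx=4,fy=4,interpolation=cv2.INTER_CUBIC))
C=cam("side"); o=np.array([*st["eef_pos"][:2],st["eef_pos"][2]-48.8])
print((proj(C,[o+[0,0,k] for k in (103,33,25,0,-12,-40)])-[130,90])*4)
p,d=vision.capture("wrist"); cv2.imwrite("pics/w2.png",p[:,:,::-1])
E
```

```text
t: 5.35
eef_pos: [471.4, 263.7, 213.0]
orientation: [0.686, -0.171, 0.686, 0.171]
contact_force: [-0.8, 0.1, -4.3]
grip_width: 27.7
t 5.35 tcp [471.4 263.7 213. ] jawyaw 28.02 tilt x-axis [-0.001  -0.0004] z-axis vert -0.0011 F [-0.76  0.1  -4.28] w 27.7
[[233.65803276 155.44570465]
 [238.75592985 230.53677766]
 [239.32304777 238.89132859]
 [241.07551619 264.70925934]
 [241.90622025 276.94813472]
 [243.81866697 305.12612072]]
```

View pics/s2.png

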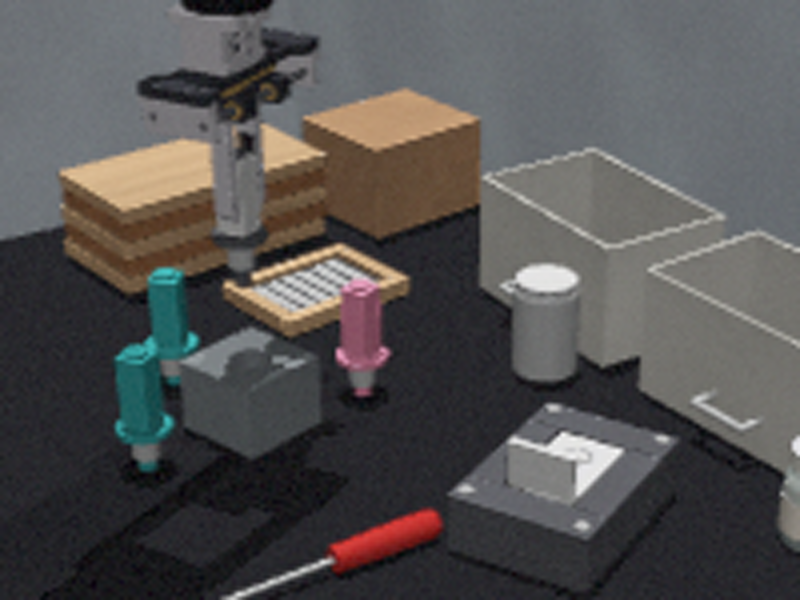

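View pics/w2.png

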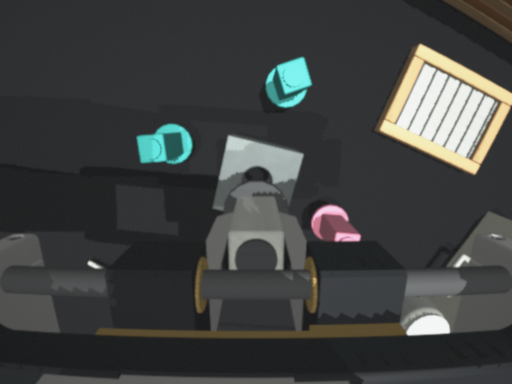

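The punch is held upright. Its nose tip is at about (240,282) in the side crop, so the nose looks short. Next I'll move beside the die and look at the ring before pressing.

```bash
python3 -c "
from h import *
st=ctrl.get_state(); show(st); move(st,[653.6,-78.5,213],Rdown(np.radians(28)))"
```

```text
t 5.45 tcp [470.8 263.5 211.9] jawyaw 28.02 tilt x-axis [-0.0032 -0.0013] z-axis vert -0.0034 F [-0.52  0.49 -3.93] w 27.6
turn [ 5.0e-05 -5.5e-04 -6.0e-05] shift [-0.0025  -0.77555  0.00135] rows>= 7.8
```

```bash
python3 -m pendant '[[0,0,0,0,-0.03,0,15],[0,0,0,0,-0.09,0,15],[0,0,0,0,-0.17,0,15],[0,0,0,0,-0.26,0,15],[0,0,0,0,-0.35,0,15],[0,0,0,0,-0.44,0,15],[0,0,0,0,-0.53,0,15],[0,0,0,0,-0.61,0,15],[0,0,0,0,-0.68,0,15],[0,0,0,0,-0.73,0,15],[0,0,0,0,-0.76,0,15],[0,0,0,0,-0.775,0.0013,15],[0,0,0,0,-0.775,0.0013,15],[0,0,0,0,-0.775,0.0013,15],[0,0,0,0,-0.775,0.0013,15]]' 50
python3 - <<'E'
from h import *
st=ctrl.get_state(); show(st)
p,d=vision.capture("wrist"); cv2.imwrite("pics/w3.png",cv2.resize(p[:,:,::-1],None,fx=1.5,fy=1.5)); np.save("w3.npy",d)
C=cam("wrist",st); P=cloud(C,d); z=P[:,:,2]
for r in vision.place_of("wrist","spot")[:3]:
    px=np.array(r["point"])*[512,384]; print("spot",px,r["conf"],ray_z(C,px,54), P[int(px[1]),int(px[0])])
near=np.hypot(P[...,0]-608,P[...,1]+32)
for nm,lo,hi,rr in (("die",55,60,120),("upright",80,102,60)):
    q=P[(z>lo)&(z<hi)&(near<rr)]
    if len(q)>5: print(nm,len(q),np.median(q[:,2]).round(1),cv2.minAreaRect(q[:,:2].astype(np.float32)))
show(ctrl.get_state())
E
```

```text
t: 6.95
eef_pos: [653.9, -76.5, 214.2]
orientation: [0.686, -0.172, 0.686, 0.172]
contact_force: [0.5, 0.1, -3.0]
grip_width: 27.7
t 6.95 tcp [653.9 -76.5 214.2] jawyaw 28.12 tilt x-axis [0.0002 0.0005] z-axis vert 0.0004 F [ 0.52  0.13 -3.02] w 27.7
spot [254.1056 130.0992] 0.58 [[623.85168184 -23.92660573  54.        ]] [623.68118295 -23.86189872  55.29428302]
die 10184 56.1 ((607.5973510742188, -32.57868957519531), (179.85226440429688, 130.01849365234375), 24.080543518066406)
upright 559 95.6 ((566.927490234375, -49.96975326538086), (8.470012664794922, 60.09853744506836), 24.043712615966797)
t 7.05 tcp [654.  -76.8 214.3] jawyaw 28.11 tilt x-axis [0.0005 0.0002] z-axis vert 0.0005 F [-1.49 -0.1  -3.88] w 27.8
```

View pics/w3.png

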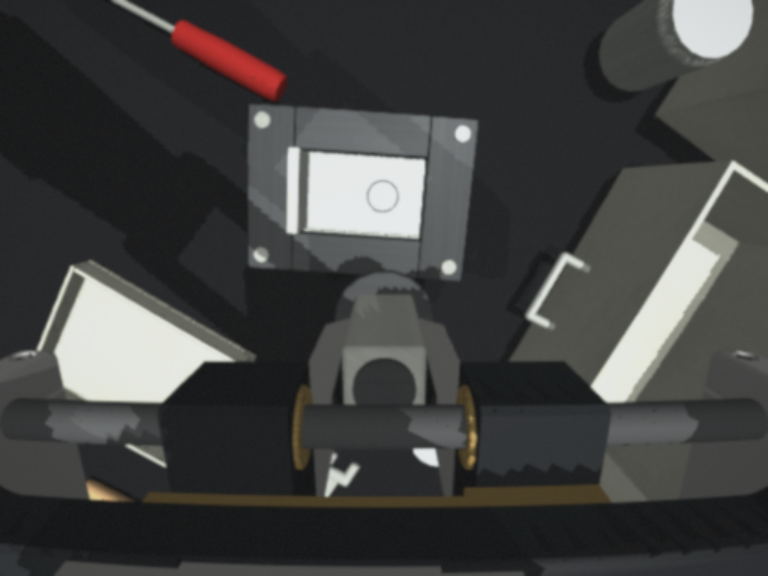

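```bash
python3 - <<'E'
from h import *
st=ctrl.get_state()
C=cam("wrist",st); d=np.load("w3.npy"); P=cloud(C,d); z=P[:,:,2]
R0=q2R(st["orientation"]); T=(P-st["eef_pos"])@R0
m=(T[...,0]<-45)&(T[...,0]>-62)&(abs(T[...,1])<22)&(abs(T[...,2])<13)
q=T[m]; print(len(q),q.min(0),q.max(0),np.median(q,0))
im=cv2.imread("pics/w3.png"); im=cv2.resize(im,(512,384)); im[m]=(0,0,255); cv2.imwrite("pics/w3m.png",cv2.resize(im[170:300,180:330],None,fx=4,fy=4))
# collar
m=(T[...,0]>8)&(T[...,0]<30)&(abs(T[...,2])<30)&(abs(T[...,1])<45); q=T[m]; print(len(q),np.median(q[:,0]))
q=q[abs(q[:,0]-16)<2.5]
print(len(q), q[:,1:].min(0),q[:,1:].max(0), cv2.minEnclosingCircle(q[:,1:].astype(np.float32)))
move(st,[624.6,-24.5,st["eef_pos"][2]],Rdown(np.radians(28.1)))
E
```

```text
2308 [-58.70096629  -5.24174515 -12.97965576] [-45.00693564  16.17677281  12.98518027] [-5.50251313e+01  8.34047388e+00 -3.97247825e-02]
1137 15.908142585834984
1008 [  1.38221742 -24.31584502] [26.37056465 24.48654226] ((3.055643320083618, 0.09370136260986328), 24.420413970947266)
turn [3.e-05 8.e-05 2.e-05] shift [-1.0000e-05  1.1993e-01 -2.6200e-03] rows>= 1.2
```

View pics/w3m.png

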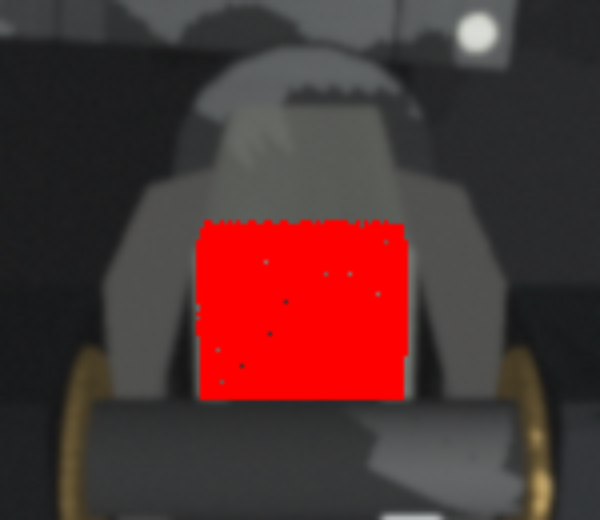

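Ring centre is at (382,196) in the picture, about (624.6,-24.5) in the world. It agrees with the die, upright leg and top-camera estimates within 2 mm. The punch axis sits about 1.7 mm along tool +y. I'll move over the spot and go down to just above the longest possible nose.

```bash
python3 -m pendant '[[0,0,0,0,0.03,-0.001,15],[0,0,0,0,0.08,-0.002,15],[0,0,0,0,0.11,-0.0026,15],[0,0,0,0,0.1165,-0.0026,15],[0,0,0,0,0.1165,-0.0026,15],[0,0,0,0.03,0.1165,-0.0026,15],[0,0,0,0.07,0.1165,-0.0026,15],[0,0,0,0.11,0.1165,-0.0026,15],[0,0,0,0.125,0.1165,-0.0026,15],[0,0,0,0.13,0.1165,-0.0026,15],[0,0,0,0.13,0.1165,-0.0026,15],[0,0,0,0.13,0.1165,-0.0026,15],[0,0,0,0.13,0.1165,-0.0026,15]]' 50
python3 - <<'E'
from h import *
st=ctrl.get_state(); show(st)
p,d=vision.capture("side"); np.save("s4.npy",d); cv2.imwrite("pics/s4.png",cv2.resize(p[150:250,210:340,::-1],None,fx=6,fy=6,interpolation=cv2.INTER_CUBIC))
C=cam("side"); R0=q2R(st["orientation"]); o=st["eef_pos"]+R0@np.array([48.9,1.7,0]); print(o)
print((proj(C,[o+[0,0,k] for k in (25,0,-12,-17,-22,-40)]+[[624.6,-24.5,54]])-[210,150])*6)
f=[]
for i in range(3):
    vision.capture("side"); f.append(ctrl.get_state()["contact_force"])
print(np.array(f).round(2))
E
```

```text
t: 8.35
eef_pos: [626.5, -27.3, 150.3]
orientation: [0.687, -0.171, 0.685, 0.171]
contact_force: [0.1, -0.1, -3.0]
grip_width: 28.1
t 8.35 tcp [626.5 -27.3 150.3] jawyaw 28.01 tilt x-axis [ 0.0026 -0.0003] z-axis vert 0.0022 F [ 0.06 -0.15 -3.  ] w 28.1
[625.79467089 -25.807065   101.4456077 ]
[[390.19904842 213.52339468]
 [388.42586046 252.6609248 ]
 [387.58593394 271.20005608]
 [387.23807731 278.87813647]
 [386.89145377 286.52904391]
 [385.65371789 313.84954096]
 [382.06410336 324.70666561]]
[[ 0.15 -0.78 -3.49]
 [ 0.85  1.39 -3.17]
 [-0.21 -0.48 -3.42]]
```

View pics/s4.png

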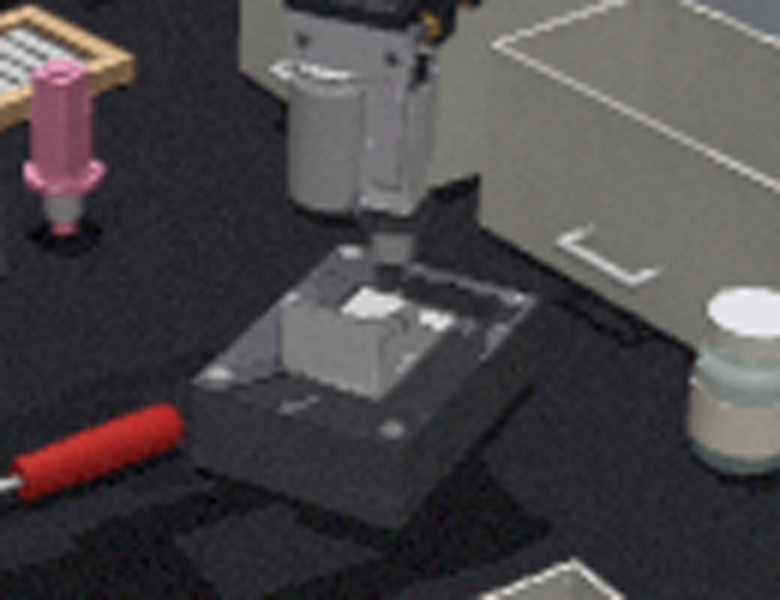

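```bash
cat >> h.py <<'E'
def avg(n=4):
    a=[]
    for i in range(n):
        vision.capture("wrist"); s=ctrl.get_state(); R0=q2R(s["orientation"]); a.append(np.r_[s["eef_pos"],s["contact_force"],R0[:2,0],s["t"]])
    a=np.array(a); print("tcp",a[:,:3].mean(0).round(2),"F",a[:,3:6].mean(0).round(2),"sd",a[:,5].std().round(2),"tilt",a[:,6:8].mean(0).round(4),"t",a[-1,-1]); return s,a.mean(0)
E
python3 - <<'E'
from h import *
s,a=avg(6); R0=q2R(s["orientation"]); print("axis",a[:3]+R0@[48.9,1.7,0]-[624.6,-24.5,0])
E
```

```text
tcp [625.75 -27.1  149.04] F [-0.16  0.15 -3.34] sd 0.28 tilt [0.0003 0.0001] t 8.85
axis [  0.35312193  -1.09231353 100.14286344]
```

```bash
python3 -m pendant '[[0,0,0,0.004,0.0018,0,15],[0,0,0,0.008,0.0018,0,15],[0,0,0,0.012,0.0018,0,15],[0,0,0,0.014,0.0018,0,15],[0,0,0,0.016,0.0018,0,15],[0,0,0,0.018,0.0018,0,15],[0,0,0,0.02,0.0018,0,15],[0,0,0,0.02,0.0018,0,15]]' 50
python3 -c "
from h import *
avg(2)"
```

```text
t: 9.65
eef_pos: [625.2, -26.3, 138.7]
orientation: [0.686, -0.171, 0.686, 0.171]
contact_force: [-0.2, -0.7, -4.1]
grip_width: 27.8
tcp [625.27 -26.33 138.84] F [-0.15 -0.63 -3.38] sd 0.01 tilt [-0.      0.0001] t 9.75
```

```bash
python3 -m pendant '[[0,0,0,0.002,0,0,15],[0,0,0,0.004,0,0,15],[0,0,0,0.006,0,0,15],[0,0,0,0.008,0,0,15],[0,0,0,0.01,0,0,15],[0,0,0,0.01,0,0,15]]' 50
python3 -c "
from h import *
avg(2)"
```

```text
t: 10.35
eef_pos: [625.1, -26.3, 133.6]
orientation: [0.686, -0.171, 0.686, 0.171]
contact_force: [-0.9, 0.9, -4.3]
grip_width: 27.9
tcp [625.23 -26.3  133.76] F [-0.19  0.24 -3.17] sd 0.11 tilt [-0.0002  0.0001] t 10.45
```

No contact yet; the nose is under 31 mm. Continue, at most 5 mm per call.

```bash
python3 -m pendant '[[0,0,0,0.002,0,0,15],[0,0,0,0.004,0,0,15],[0,0,0,0.006,0,0,15],[0,0,0,0.008,0,0,15],[0,0,0,0.01,0,0,15],[0,0,0,0.01,0,0,15]]' 50
python3 -c "
from h import *
avg(2)"
```

```text
t: 11.05
eef_pos: [625.1, -26.3, 128.6]
orientation: [0.686, -0.171, 0.686, 0.171]
contact_force: [0.2, -0.4, -3.3]
grip_width: 27.7
tcp [625.22 -26.33 128.76] F [ 0.01  0.27 -4.19] sd 0.13 tilt [-0.0002  0.0001] t 11.15
```

```bash
python3 -m pendant '[[0,0,0,0.002,0,0,15],[0,0,0,0.004,0,0,15],[0,0,0,0.006,0,0,15],[0,0,0,0.006,0,0,15]]' 50
python3 -c "
from h import *
avg(2)"
```

```text
t: 11.55
eef_pos: [625.1, -26.3, 125.6]
orientation: [0.686, -0.171, 0.686, 0.171]
contact_force: [0.5, -0.4, -4.4]
grip_width: 27.6
tcp [625.2  -26.31 125.73] F [-0.48  0.61 -3.72] sd 0.18 tilt [-0.0002  0.0001] t 11.65
```

```bash
python3 -m pendant '[[0,0,0,0.002,0,0,15],[0,0,0,0.004,0,0,15],[0,0,0,0.006,0,0,15],[0,0,0,0.006,0,0,15]]' 50
python3 -c "
from h import *
avg(2)"
```

```text
t: 12.05
eef_pos: [625.3, -26.3, 122.8]
orientation: [0.686, -0.171, 0.686, 0.171]
contact_force: [0.5, 0.0, -3.4]
grip_width: 27.7
tcp [625.26 -26.34 122.83] F [ 0.58  0.33 -3.72] sd 0.0 tilt [-0.0001  0.0001] t 12.15
```

```bash
python3 -m pendant '[[0,0,0,0.002,0,0,15],[0,0,0,0.004,0,0,15],[0,0,0,0.006,0,0,15],[0,0,0,0.006,0,0,15]]' 50
python3 -c "
from h import *
avg(2)"
```

```text
t: 12.55
eef_pos: [625.4, -26.4, 121.0]
orientation: [0.686, -0.171, 0.686, 0.171]
contact_force: [-1.9, -0.1, 3.5]
grip_width: 27.8
tcp [625.4  -26.36 120.96] F [-2.65  0.5   3.43] sd 0.63 tilt [ 0.001  -0.0001] t 12.65
```

Contact is felt at TCP z of about 122.7, so the nose is about 20 mm. The push is now about 7 N and I'll increase it gently.

```bash
python3 -m pendant '[[0,0,0,0.001,0,0,15],[0,0,0,0.002,0,0,15],[0,0,0,0.003,0,0,15],[0,0,0,0.004,0,0,15],[0,0,0,0.004,0,0,15]]' 50
python3 -c "
from h import *
avg(2)"
```

```text
t: 13.15
eef_pos: [625.4, -26.4, 119.4]
orientation: [0.686, -0.171, 0.686, 0.171]
contact_force: [-3.3, 0.1, 6.1]
grip_width: 27.8
tcp [625.42 -26.35 119.47] F [-3.74  0.59  7.16] sd 0.27 tilt [ 0.0012 -0.0001] t 13.25
```

```bash
python3 -m pendant '[[0,0,0,0.001,0,0,15],[0,0,0,0.002,0,0,15],[0,0,0,0.003,0,0,15],[0,0,0,0.004,0,0,15],[0,0,0,0.004,0,0,15],[0,0,0,0.004,0,0,15],[0,0,0,0.004,0,0,15]]' 50
python3 -c "
from h import *
s,a=avg(3);  R0=q2R(s['orientation']); print('axis off',a[:3]+R0@[48.9,1.7,0]-[624.6,-24.5,0])"
```

```text
t: 13.95
eef_pos: [625.4, -26.4, 118.4]
orientation: [0.687, -0.171, 0.686, 0.171]
contact_force: [-4.8, -0.1, 9.7]
grip_width: 27.7
tcp [625.44 -26.37 118.43] F [-4.61  0.2  10.1 ] sd 0.43 tilt [ 0.0017 -0.0003] t 14.1
axis off [ 0.1214096  -0.38540845 69.52528262]
```

```bash
python3 -m pendant '[[0,0,0,0.001,0,0,15],[0,0,0,0.001,0,0,15],[0,0,0,0.001,0,0,15],[0,0,0,0.001,0,0,15],[0,0,0,0.001,0,0,15],[0,0,0,0.001,0,0,15],[0,0,0,0.001,0,0,15]]' 50
python3 -c "
from h import *
s,a=avg(2);  R0=q2R(s['orientation']); print('axis off',a[:3]+R0@[48.9,1.7,0]-[624.6,-24.5,0])"
```

```text
t: 14.8
eef_pos: [625.5, -26.4, 118.2]
orientation: [0.687, -0.171, 0.685, 0.171]
contact_force: [-4.9, 0.6, 11.2]
grip_width: 28.0
tcp [625.44 -26.38 118.16] F [-5.08  0.59 10.64] sd 0.47 tilt [ 0.0018 -0.0003] t 14.9
axis off [ 0.132315   -0.39561245 69.25470991]
```

The push was about 14–15 N, held over 1 s. Lift straight off.

```bash
python3 -m pendant '[[0,0,0,-0.002,0,0,15],[0,0,0,-0.004,0,0,15],[0,0,0,-0.006,0,0,15],[0,0,0,-0.008,0,0,15],[0,0,0,-0.010,0,0,15],[0,0,0,-0.012,0,0,15],[0,0,0,-0.014,0,0,15],[0,0,0,-0.016,0,0,15],[0,0,0,-0.018,0,0,15],[0,0,0,-0.020,0,0,15],[0,0,0,-0.024,0,0,15],[0,0,0,-0.03,0,0,15],[0,0,0,-0.05,0,0,15],[0,0,0,-0.09,0,0,15],[0,0,0,-0.14,0,0,15],[0,0,0,-0.18,0,0,15],[0,0,0,-0.2,0,0,15],[0,0,0,-0.2,0,0,15],[0,0,0,-0.2,0,0,15]]' 50
python3 - <<'E'
from h import *
s,a=avg(2)
p,d=vision.capture("wrist"); cv2.imwrite("pics/w5.png",p[:,:,::-1])
C=cam("wrist",s); P=cloud(C,d); R0=q2R(s["orientation"]); T=(P-s["eef_pos"])@R0
m=(T[...,0]>8)&(T[...,0]<30)&(abs(T[...,2])<30)&(abs(T[...,1])<45); q=T[m]; print("collar",len(q),np.median(q[:,0]), q[:,1].max(), q[:,2].min(),q[:,2].max())
# punch axis target = hole centre
hc=np.array([471.7,264.3]); R1=Rdown(np.radians(28.0))
tgt=np.r_[hc,a[2]]-R1@[0,1.7,0]; s["eef_pos"]=a[:3]; print(tgt); move(s,tgt,R1)
E
```

```text
t: 16.8
eef_pos: [625.0, -26.3, 214.7]
orientation: [0.686, -0.171, 0.686, 0.171]
contact_force: [0.2, -0.2, -4.4]
grip_width: 27.8
tcp [624.61 -26.26 213.69] F [-0.66  0.01 -3.91] sd 0.38 tilt [-0.0028  0.0004] t 16.9
collar 1132 15.859627937560706 26.351725954303653 -24.21802714203993 24.586067398065303
[472.49810166 262.79898909 213.69382189]
turn [ 5.0e-05 -4.1e-04 -3.0e-04] shift [0.00123 0.65327 0.00302] rows>= 6.5
```

View pics/w5.png

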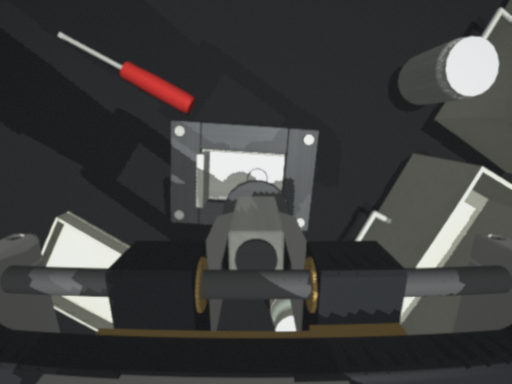

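The punch is still seated in the grip: collar at 15.9 mm, unchanged. The ring edge shows just beyond the collar at (258,175), and the bracket is still in the die. Now I go back over the holder.

```bash
python3 -m pendant '[[0,0,0,0,0.03,0,15],[0,0,0,0,0.09,0,15],[0,0,0,0,0.17,0.001,15],[0,0,0,0,0.26,0.001,15],[0,0,0,0,0.35,0.002,15],[0,0,0,0,0.44,0.003,15],[0,0,0,0,0.53,0.003,15],[0,0,0,0,0.59,0.003,15],[0,0,0,0,0.63,0.003,15],[0,0,0,0,0.653,0.003,15],[0,0,0,0,0.653,0.003,15],[0,0,0,0,0.653,0.003,15],[0,0,0,0,0.653,0.003,15],[0,0,0,0,0.653,0.003,15]]' 50
python3 - <<'E'
from h import *
s,a=avg(4); R1=Rdown(np.radians(28.0))
print("axis",(a[:3]+R1@[0,1.7,0])[:2]); s["eef_pos"]=a[:3]
move(s,np.r_[471.7,264.3,94.0]-R1@[0,1.7,0],R1)
E
```

```text
t: 18.35
eef_pos: [473.8, 261.6, 215.3]
orientation: [0.686, -0.171, 0.686, 0.17]
contact_force: [-0.1, 0.2, -3.2]
grip_width: 27.7
tcp [473.65 261.92 215.33] F [ 0.2  -0.09 -3.31] sd 0.15 tilt [-0.     -0.0001] t 18.55
axis [472.85328934 263.41832446]
turn [-1.e-04 -1.e-05 -1.e-05] shift [ 0.24265  0.00263 -0.0012 ] rows>= 2.4
```

```bash
python3 -m pendant '[[0,0,0,0.03,0.0026,-0.0012,15],[0,0,0,0.08,0.0026,-0.0012,15],[0,0,0,0.12,0.0026,-0.0012,15],[0,0,0,0.14,0.0026,-0.0012,15],[0,0,0,0.15,0.0026,-0.0012,15],[0,0,0,0.16,0.0026,-0.0012,15],[0,0,0,0.17,0.0026,-0.0012,15],[0,0,0,0.18,0.0026,-0.0012,15],[0,0,0,0.18,0.0026,-0.0012,15]]' 50
python3 -c "
from h import *
s,a=avg(2)"
```

```text
t: 19.45
eef_pos: [471.9, 263.4, 125.0]
orientation: [0.686, -0.171, 0.686, 0.171]
contact_force: [0.3, -0.4, -3.8]
grip_width: 28.2
tcp [472.15 263.5  125.51] F [-0.74 -0.61 -3.28] sd 0.03 tilt [0.0002 0.0002] t 19.55
```

The nose is in the hole without contact. Lower to just above the seat.

```bash
python3 -m pendant '[[0,0,0,0.01,0,0,15],[0,0,0,0.02,0,0,15],[0,0,0,0.03,0,0,15],[0,0,0,0.04,0,0,15],[0,0,0,0.05,0,0,15],[0,0,0,0.057,0,0,15],[0,0,0,0.06,0,0,15],[0,0,0,0.062,0,0,15],[0,0,0,0.062,0,0,15],[0,0,0,0.062,0,0,15]]' 50
python3 -c "
from h import *
s,a=avg(2)"
```

```text
t: 20.55
eef_pos: [472.3, 263.6, 94.7]
orientation: [0.686, -0.171, 0.686, 0.171]
contact_force: [-0.6, 0.1, -3.9]
grip_width: 27.6
tcp [472.27 263.54  94.7 ] F [-0.03  0.09 -3.56] sd 0.45 tilt [0.0006 0.0003] t 20.65
```

```bash
python3 -m pendant '[[0,0,0,0.0008,0,0,15],[0,0,0,0.0016,0,0,15],[0,0,0,0.0024,0,0,15],[0,0,0,0.0024,0,0,15]]' 50
python3 -c "
from h import *
s,a=avg(2)"
```

```text
t: 21.05
eef_pos: [472.2, 263.5, 93.8]
orientation: [0.686, -0.171, 0.686, 0.171]
contact_force: [-0.1, -0.8, -1.0]
grip_width: 27.7
tcp [472.22 263.54  93.81] F [-0.42 -0.59  0.74] sd 0.05 tilt [0.0005 0.0003] t 21.15
```

Seated: the weight is off the wrist. Release and rise.

```bash
python3 -m pendant '[[0,0,0,0,0,0,60],[0,0,0,0,0,0,90],[0,0,0,0,0,0,90],[0,0,0,0,0,0,90],[0,0,0,0,0,0,90],[0,0,0,0,0,0,90],[0,0,0,0,0,0,90],[0,0,0,0,0,0,90]]' 50
python3 -m pendant '[[0,0,0,-0.02,0,0,90],[0,0,0,-0.08,0,0,90],[0,0,0,-0.16,0,0,90],[0,0,0,-0.24,0,0,90],[0,0,0,-0.3,0,0,90],[0,0,0,-0.3,0,0,90],[0,0,0,-0.3,0,0,90]]'
python3 - <<'E'
from h import *
st=ctrl.get_state(); show(st)
p,d=vision.capture("wrist"); cv2.imwrite("pics/w6.png",p[:,:,::-1])
C=cam("wrist",st); P=cloud(C,d); z=P[:,:,2]
near=np.hypot(P[...,0]-471,P[...,1]-265)
for nm,lo,hi,rr in (("handle",142,154,25),("holder",64,76,70)):
    q=P[(z>lo)&(z<hi)&(near<rr)]
    print(nm,len(q),np.median(q[:,2]).round(1),cv2.minAreaRect(q[:,:2].astype(np.float32)))
E
```

```text
t: 21.95
eef_pos: [472.1, 263.5, 93.2]
orientation: [0.686, -0.171, 0.686, 0.171]
contact_force: [-0.2, 0.3, 0.5]
grip_width: 87.7
t: 22.65
eef_pos: [472.4, 263.6, 244.2]
orientation: [0.687, -0.171, 0.685, 0.171]
contact_force: [0.6, -0.0, -1.0]
grip_width: 90.2
t 22.65 tcp [472.4 263.6 244.2] jawyaw 28.02 tilt x-axis [0.0021 0.0009] z-axis vert 0.0023 F [ 0.56 -0.05 -1.01] w 90.2
handle 723 148.8 ((471.336181640625, 264.932861328125), (27.23541259765625, 28.405672073364258), 28.266281127929688)
holder 3307 70.1 ((471.2486267089844, 264.1060791015625), (90.37369537353516, 90.4742660522461), 14.264754295349121)
```

View pics/w6.png

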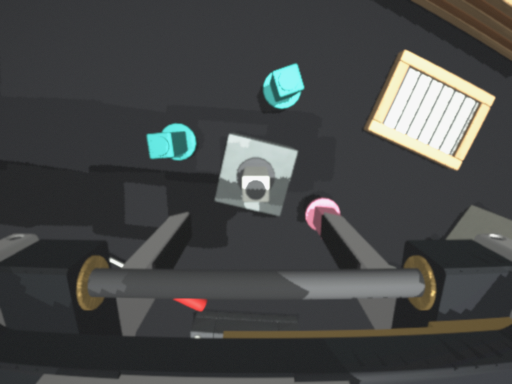

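The punch is home: 0.8 mm off the axis, handle top at 148.8 mm, collar seen around (256,170). Next, the bracket.

```bash
python3 - <<'E'
from h import *
s,a=avg(3); s["eef_pos"]=a[:3]; move(s,[567,-50,190],Rdown(np.radians(24.05)))
print(ctrl.get_state()["joints"].round(2))
E
```

```text
tcp [471.31 263.12 241.22] F [ 0.14  0.4  -0.05] sd 0.25 tilt [-0.0033 -0.0013] t 22.85
turn [ 1.102e-02 -6.200e-04 -4.000e-05] shift [ 0.10268 -0.64278 -0.12481] rows>= 6.6
[ 0.4   0.06  1.33  0.    1.76 -0.08]
```

```bash
python3 -m pendant '[[0.011,0,0,0,-0.06,-0.012,50],[0.011,0,0,0.02,-0.14,-0.03,50],[0.011,0,0,0.04,-0.23,-0.045,50],[0.011,0,0,0.06,-0.32,-0.062,50],[0.011,0,0,0.08,-0.41,-0.08,50],[0.011,0,0,0.09,-0.5,-0.1,45],[0.011,0,0,0.1,-0.58,-0.112,40],[0.011,0,0,0.103,-0.62,-0.12,40],[0.011,0,0,0.103,-0.643,-0.125,40],[0.011,0,0,0.103,-0.643,-0.125,40],[0.011,0,0,0.103,-0.643,-0.125,40],[0.011,0,0,0.103,-0.643,-0.125,40],[0.011,0,0,0.103,-0.643,-0.125,40]]' 30
python3 - <<'E'
from h import *
s,a=avg(3)
st=ctrl.get_state(); show(st)
p,d=vision.capture("wrist"); cv2.imwrite("pics/w7.png",p[:,:,::-1])
st["eef_pos"]=a[:3]
C=cam("wrist",st); P=cloud(C,d); z=P[:,:,2]
near=np.hypot(P[...,0]-608,P[...,1]+32)
for nm,lo,hi,rr in (("die",55.2,60,120),("upright",82,102,60)):
    q=P[(z>lo)&(z<hi)&(near<rr)]
    if len(q)>5: r=cv2.minAreaRect(q[:,:2].astype(np.float32)); print(nm,len(q),np.median(q[:,2]).round(1),r)
move(st,[*r[0],63],Rdown(np.radians(24.05)))
E
```

```text
t: 24.15
eef_pos: [567.8, -48.4, 192.0]
orientation: [0.692, -0.148, 0.691, 0.148]
contact_force: [-0.6, 0.9, -0.2]
grip_width: 39.7
tcp [567.89 -48.77 191.99] F [-0.45 -0.04  0.19] sd 0.46 tilt [0.0005 0.0001] t 24.3
t 24.3 tcp [567.9 -48.9 192. ] jawyaw 24.13 tilt x-axis [0.0005 0.0001] z-axis vert 0.0005 F [-0.7  -0.61 -0.45] w 39.9
die 9216 56.1 ((607.0924072265625, -32.11219787597656), (179.9870147705078, 129.03445434570312), 24.389820098876953)
upright 459 95.9 ((566.382080078125, -50.23015213012695), (7.416776657104492, 59.8232421875), 24.172718048095703)
turn [2.1e-04 8.0e-05 2.0e-05] shift [ 0.25798 -0.0014  -0.00407] rows>= 2.6
```

View pics/w7.png

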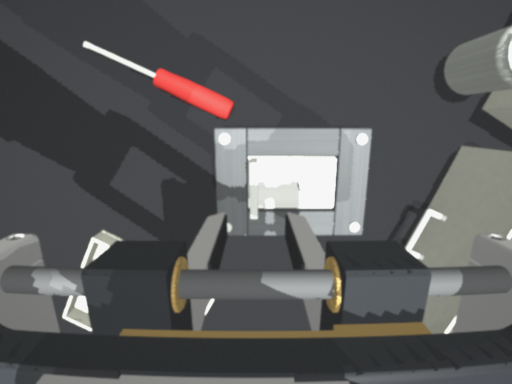

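The upright leg is at about (254,185), between the fingers, and its pose is unchanged. Go down over it and pinch.

```bash
python3 -m pendant '[[0,0,0,0.06,-0.0014,-0.0035,40],[0,0,0,0.14,-0.0014,-0.0035,40],[0,0,0,0.19,-0.0014,-0.0035,40],[0,0,0,0.22,-0.0014,-0.0035,40],[0,0,0,0.24,-0.0014,-0.0035,40],[0,0,0,0.252,-0.0014,-0.0035,40],[0,0,0,0.257,-0.0014,-0.0035,40],[0,0,0,0.257,-0.0014,-0.0035,40]]' 30
python3 -m pendant '[[0,0,0,0,0,0,20],[0,0,0,0,0,0,2],[0,0,0,0,0,0,2],[0,0,0,0,0,0,2],[0,0,0,0,0,0,2],[0,0,0,0,0,0,2],[0,0,0,0,0,0,2],[0,0,0,0,0,0,2]]' 35
python3 -c "
from h import *
s,a=avg(2);show(s)"
```

```text
t: 25.15
eef_pos: [567.3, -51.2, 64.1]
orientation: [0.692, -0.148, 0.691, 0.147]
contact_force: [0.0, -0.1, -0.7]
grip_width: 39.7
t: 25.95
eef_pos: [566.7, -51.1, 63.4]
orientation: [0.692, -0.147, 0.691, 0.147]
contact_force: [-1.6, 0.1, 0.8]
grip_width: 7.8
tcp [566.68 -51.1   63.41] F [-0.39  0.23  2.  ] sd 0.08 tilt [ 0.0002 -0.    ] t 26.05
t 26.05 tcp [566.7 -51.1  63.4] jawyaw 24.06 tilt x-axis [ 0.0002 -0.    ] z-axis vert 0.0002 F [-0.47 -0.18  1.93] w 8.0
```

```bash
python3 -m pendant '[[0,0,0,-0.01,0,0,2],[0,0,0,-0.02,0,0,2],[0,0,0,-0.03,0,0,2],[0,0,0,-0.05,0,0,2],[0,0,0,-0.09,0,0,2],[0,0,0,-0.14,0,0,2],[0,0,0,-0.18,0,0,2],[0,0,0,-0.2,0,0,2],[0,0,0,-0.2,0,0,2],[0,0,0,-0.2,0,0,2]]' 35
python3 - <<'E'
from h import *
s,a=avg(3); show(s)
p,d=vision.capture("side"); cv2.imwrite("pics/s8.png",cv2.resize(p[120:300,200:400,::-1],None,fx=3,fy=3))
p,d=vision.capture("wrist"); cv2.imwrite("pics/w8.png",p[:,:,::-1])
yaw=np.radians(-3.9); R1=Rdown(yaw)
# bracket centre = tcp + 46*jaw axis (+x of bracket)
tc=np.array([486.7,-295.6]); t=tc-46*R1[:2,2]-1*R1[:2,1]
s["eef_pos"]=a[:3]; print(t); move(s,[*t,a[2]],R1)
C=cam("wrist",s); P=cloud(C,d); T=(P-s["eef_pos"])@q2R(s["orientation"])
m=(T[...,2]>10)&(T[...,2]<100)&(abs(T[...,1])<45)&(T[...,0]>0)&(T[...,0]<30); q=T[m]; print(len(q))
A=np.c_[q[:,1:],np.ones(len(q))]; c=np.linalg.lstsq(A,q[:,0],rcond=None)[0]; print("flat leg plane (tool x = a*y+b*z+c)",c, q[:,1:].min(0),q[:,1:].max(0))
E
```

```text
t: 27.05
eef_pos: [566.3, -51.0, 162.5]
orientation: [0.691, -0.147, 0.692, 0.148]
contact_force: [-0.3, -0.3, -2.3]
grip_width: 7.8
tcp [565.82 -50.9  161.57] F [-0.12  0.06 -1.68] sd 0.55 tilt [-0.0028  0.0006] t 27.2
t 27.2 tcp [565.8 -50.9 161.5] jawyaw 24.06 tilt x-axis [-0.0031  0.0007] z-axis vert -0.0025 F [-0.4  -0.37 -2.37] w 7.9
[ 440.73850788 -293.46898091]
turn [ 0.07766 -0.00046 -0.00019] shift [ 0.00044 -0.34101 -0.4262 ] rows>= 5.5
7704
flat leg plane (tool x = a*y+b*z+c) [6.23085958e-03 6.30825352e-04 9.43225673e+00] [-29.17346856  10.31469862] [31.2275372  96.72684492]
```

View pics/s8.png

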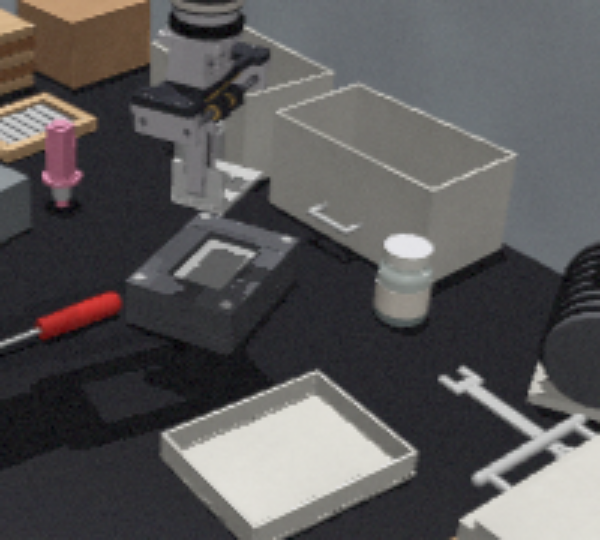

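The bracket is held level, its flat leg in plane within 0.006. Carry it to the tray.

```bash
python3 -m pendant '[[0.008,0,0,0,-0.02,-0.025,2],[0.018,0,0,0,-0.06,-0.075,2],[0.03,0,0,0,-0.11,-0.14,2],[0.042,0,0,0,-0.165,-0.21,2],[0.052,0,0,0,-0.22,-0.275,2],[0.062,0,0,0,-0.275,-0.34,2],[0.071,0,0,0,-0.315,-0.395,2],[0.0777,0,0,0,-0.341,-0.426,2],[0.0777,0,0,0,-0.341,-0.426,2],[0.0777,0,0,0,-0.341,-0.426,2],[0.0777,0,0,0,-0.341,-0.426,2],[0.0777,0,0,0,-0.341,-0.426,2]]' 35
python3 - <<'E'
from h import *
s,a=avg(3); show(s)
p,d=vision.capture("wrist"); cv2.imwrite("pics/w9.png",p[:,:,::-1])
p,d=vision.capture("top"); cv2.imwrite("pics/t9.png",cv2.resize(p[130:290,250:450,::-1],None,fx=3,fy=3))
E
```

```text
t: 28.5
eef_pos: [442.0, -292.6, 163.2]
orientation: [0.707, 0.024, 0.707, -0.023]
contact_force: [0.4, 0.3, -1.6]
grip_width: 7.3
tcp [ 442.07 -292.76  163.16] F [ 0.04  0.01 -1.76] sd 0.72 tilt [0.0001 0.0002] t 28.65
t 28.65 tcp [ 442.1 -292.8  163.2] jawyaw -3.83 tilt x-axis [0.     0.0002] z-axis vert 0.0 F [-0.3   0.48 -2.14] w 8.0
```

View pics/w9.png

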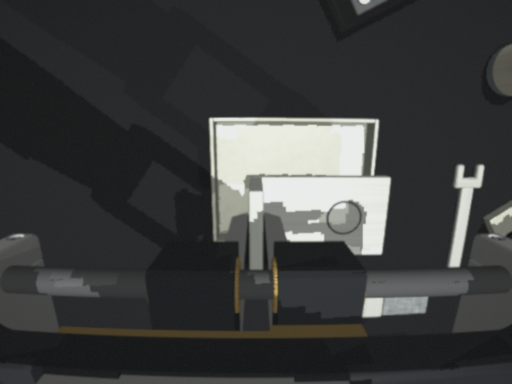

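View pics/t9.png

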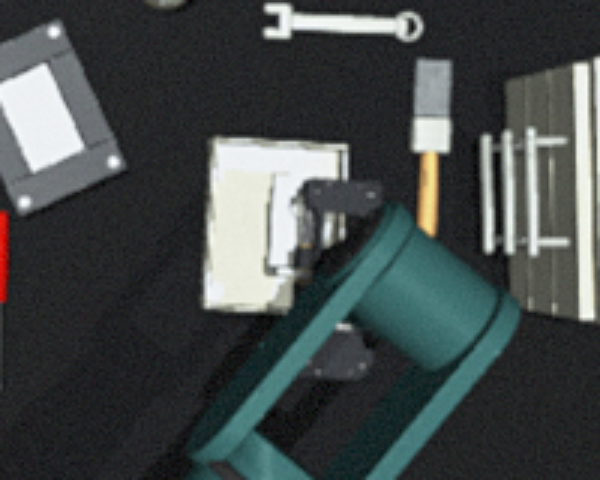

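The tray lies under the bracket. Wrist-camera columns fit: bracket centre about 320 and tray centre about 293, both 46 mm off the jaw line at their depths. Lower it.

```bash
python3 -m pendant '[[0,0,0,0.03,0,0,2],[0,0,0,0.08,0,0,2],[0,0,0,0.14,0,0,2],[0,0,0,0.19,0,0,2],[0,0,0,0.22,0,0,2],[0,0,0,0.24,0,0,2],[0,0,0,0.255,0,0,2],[0,0,0,0.267,0,0,2],[0,0,0,0.275,0,0,2],[0,0,0,0.275,0,0,2],[0,0,0,0.275,0,0,2]]' 35
python3 -c "
from h import *
s,a=avg(3)"
```

```text
t: 29.85
eef_pos: [442.0, -293.9, 26.2]
orientation: [0.707, 0.024, 0.706, -0.024]
contact_force: [0.0, -0.0, -1.8]
grip_width: 7.7
tcp [ 442.08 -293.92   26.37] F [-0.11  0.13 -1.86] sd 0.53 tilt [ 0.0012 -0.0008] t 30.0
```

```bash
python3 -m pendant '[[0,0,0,0.002,0,0,2],[0,0,0,0.004,0,0,2],[0,0,0,0.006,0,0,2],[0,0,0,0.007,0,0,2],[0,0,0,0.008,0,0,2],[0,0,0,0.008,0,0,2]]' 35
python3 -c "
from h import *
s,a=avg(3)"
```

```text
t: 30.6
eef_pos: [441.6, -293.5, 21.5]
orientation: [0.707, 0.024, 0.707, -0.024]
contact_force: [-0.0, -0.7, -2.3]
grip_width: 7.8
tcp [ 441.65 -293.55   21.62] F [ 0.69  0.5  -1.13] sd 0.6 tilt [0.     0.0001] t 30.75
```

```bash
python3 -m pendant '[[0,0,0,0.0006,0,0,2],[0,0,0,0.0012,0,0,2],[0,0,0,0.0018,0,0,2],[0,0,0,0.0018,0,0,2]]' 35
python3 -c "
from h import *
s,a=avg(3)"
```

```text
t: 31.15
eef_pos: [441.8, -293.7, 21.4]
orientation: [0.707, 0.024, 0.707, -0.024]
contact_force: [-1.6, 0.6, 2.4]
grip_width: 7.8
tcp [ 441.72 -293.64   21.4 ] F [-1.48  1.46  4.74] sd 0.67 tilt [ 0.0003 -0.0002] t 31.3
```

On the floor (+4.7 N, height as expected). Release and rise.

```bash
python3 -m pendant '[[0,0,0,0,0,0,20],[0,0,0,0,0,0,36],[0,0,0,0,0,0,36],[0,0,0,0,0,0,36],[0,0,0,0,0,0,36],[0,0,0,0,0,0,36],[0,0,0,-0.02,0,0,36],[0,0,0,-0.06,0,0,36],[0,0,0,-0.12,0,0,36],[0,0,0,-0.2,0,0,36],[0,0,0,-0.28,0,0,36],[0,0,0,-0.35,0,0,36],[0,0,0,-0.35,0,0,36],[0,0,0,-0.35,0,0,36]]'
python3 - <<'E'
from h import *
s,a=avg(3); show(s)
p,d=vision.capture("wrist"); cv2.imwrite("pics/w10.png",p[:,:,::-1])
s["eef_pos"]=a[:3]; C=cam("wrist",s); P=cloud(C,d); z=P[...,2]
near=np.hypot(P[...,0]-486,P[...,1]+295)
for nm,lo,hi,rr in (("upright",46,62,90),("rim",24,38,130)):
    q=P[(z>lo)&(z<hi)&(near<rr)]
    print(nm,len(q),np.median(q[:,2]).round(1),cv2.minAreaRect(q[:,:2].astype(np.float32)))
q=P[(z>9)&(z<16)&(near<90)]; print("flat",len(q),np.median(q[:,2]),np.linalg.lstsq(np.c_[q[:,:2],np.ones(len(q))],q[:,2],rcond=None)[0])
p,d=vision.capture("side"); cv2.imwrite("pics/s10.png",cv2.resize(p[120:320,110:430,::-1],None,fx=2.4,fy=2.4))
p,d=vision.capture("top"); C=cam("top"); P=cloud(C,d); z=P[...,2]
b=P[190:235,150:195]; q=b[(b[...,2]>140)&(b[...,2]<156)]; print("punch top",len(q),np.median(q,0))
E
```

```text
t: 32.7
eef_pos: [442.1, -293.9, 197.4]
orientation: [0.708, 0.024, 0.706, -0.025]
contact_force: [-0.0, -0.8, -0.4]
grip_width: 36.0
tcp [ 441.08 -293.12  194.57] F [-0.35 -0.07 -0.21] sd 0.48 tilt [-0.0016  0.0015] t 32.85
t 32.85 tcp [ 440.8 -292.9  193.8] jawyaw -3.91 tilt x-axis [-0.0028  0.0024] z-axis vert -0.0029 F [-0.6  -0.92 -0.87] w 36.0
upright 305 54.8 ((443.0743408203125, -292.4009094238281), (58.98373031616211, 7.084683895111084), 86.0974349975586)
rim 1773 30.1 ((485.9090270996094, -296.41339111328125), (150.2178497314453, 191.4293975830078), 86.31871032714844)
flat 3182 12.804618035480985 [-2.12618632e-04  4.54971762e-03  1.42483927e+01]
punch top 90 [472.65878232 264.14868324 148.74932753]
```

View pics/w10.png

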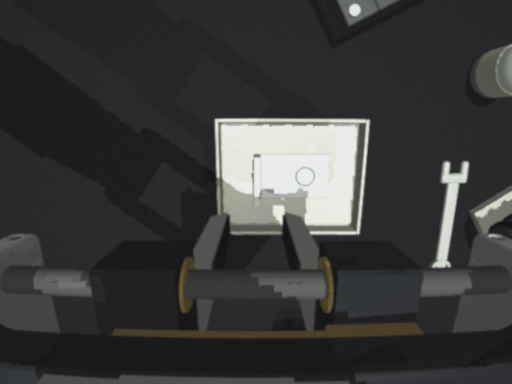

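View pics/s10.png

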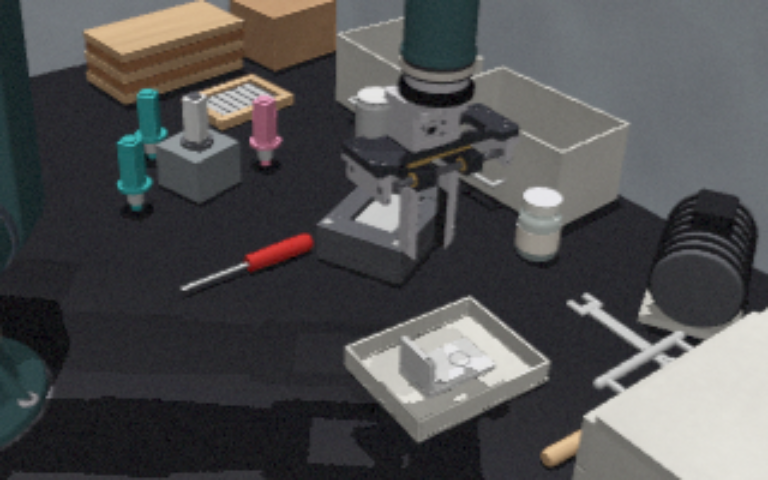

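The bracket lies flat in the tray, around (290,178) in the wrist picture, with its upright top at 54.8 mm and flat leg top at about 12.8 mm. The punch is in its holder, the arm is clear, and the bystanders have not moved. Handing in.

```bash
python3 -c "
from h import *
print(ctrl.finish_job()); show(ctrl.get_state())"
```

```text
the job is handed in; nothing more can be done
None
the job is handed in; nothing more can be done
```

I pressed the punch on the ringed spot, stood it back in its holder and set the bracket flat in the tray. I handed the job in at about 33 s; no verdict is reported.

- **Press:** The nose was about 20 mm long, found by feel. The vertical push was about 14 N (13.6 to 14.2), or roughly 14–15 N in total because about 5 N acted sideways. It was held for about 1 s. The punch axis was within about 0.5 mm of the measured spot, tilt was under 0.002 rad, and I saw no sliding.
- **Punch:** It stands upright in the holder, about 1 mm from the hole's axis, with its handle top at 148.8 mm (148 mm expected).
- **Bracket:** It lies level (tilt about 0.005 rad) near the tray's centre. Its flat leg's top is at about 12.8 mm (12 mm expected) and its upright leg's top at 54.8 mm (54 mm expected).
- **Other things:** The bystanders look unmoved in the pictures, though I did not measure them. The gripper was open and clear of everything.

No check failed. The position estimates from the different cameras disagreed by 1–2 mm, which is within the stated calibration. The networks' readings from the side camera were up to about 20 mm off, so I did not use them.

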